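# Seat a marking pallet in the fence corner

### The job

Set the loaded marking pallet on the fixture plate and slide it under the hold-down lips into the corner, long edge against the long fence, short edge against the end stop, square and flush to both. Press it gently but positively against both at once for a moment (about 12 N into each, never as much as 40 N), then let go and leave it seated there. Leave the other things on the table where they are.

Things in the scene. Friction and masses are not known exactly. Their poses are not given: they have to be found in the camera images.
- pallet: The marking pallet: loose aluminium plate 90 (x) x 140 (y) x 10 mm, 0.35 to 0.65 kg, flat on the table at first. Steel bridge handle along y over its middle (see pallet_handle). Four end mills lie along y at x = +-19 and +-30 mm, y -52 to 48 mm, tops 17 mm above the underside. Origin: centre of the underside, z up. May be seated either way round (half turn), a long edge to the long fence.
- pallet_handle (a point): Middle of the pallet's handle bar, 45 mm above the centre of the pallet's underside; axes as the pallet. The dark bar is 14 mm wide (x), 80 mm long (y), 38 to 52 mm above the underside, on two legs 12 mm long at y = +-34 mm; open beneath
- base: The fixture plate: a fixed aluminium plate with rows of small holes, 200 (x) x 260 (y) x 12 mm thick, lying on the table. Origin: centre of its underside. The long fence runs along its +x edge; the end stop stands near its +y end. Plate, fence and stop are ground and lightly oiled: the pallet slides on them with a friction coefficient of about 0.2
- long_fence: Long fence: fixed rigid steel bar, 260 mm long (y), on the fixture plate. Origin: on the plate's top, mid-length, at the foot of its straight inner face (plane x = 0, looking to -x); axes as base; 75 mm from base's origin in x. Top 17 mm above the plate. A lip 4 mm thick overhangs the inner face by 8 mm; its underside is 13 mm above the plate, 3 mm over a pallet's plate.
- end_stop: End stop: fixed steel bar across the plate, clamped at a different place along the long fence each time. Origin: the inner corner, on the plate's top, where the fence's face (x = 0) meets the stop's face (y = 0, looking to -y); axes as base. Bar x 0 to -100, y 0 to 22, 17 mm high, with a lip like the fence's, 8 mm out to -y. Seated pallet: origin at x -45, y -70, z 0 mm here, long axis along y.
- tube_bundle: Bystander: a block of 3 x 5 upright clear square tubes with cutters on a blue foot, 60 (x) x 100 (y) x 80 mm high; origin at the centre of the underside. Leave it alone
- tape_measure: Bystander: a rounded square tape measure 65 x 65 x 34 mm, lying flat; origin at the centre of the underside. Leave it alone
- mouse: Bystander: a black computer mouse 105 (x) x 60 (y) x 33 mm; origin at the centre of the underside. Leave it alone
- tub: Bystander: a white round plastic jar, 80 mm across, 110 mm high; origin at the centre of the underside. Leave it alone
There are look-alikes about, which are no part of the job. What is shaped like the pallet but orange or red is not meant.

How it is judged:
By the outcome, as a careful person would: the job done as asked, in the order asked, and still so for the second after the job is handed in, with the robot touching nothing.
It also fails if it takes over 64 s, if anything falls off the work surface, if the arm or the gripper's body presses on something with over 40 N, if the wrist force passes 120 N, or if a joint passes its speed limit or range.

### The arm

A 6-joint arm with a two-finger parallel gripper is mounted at the origin on the work surface. World frame = base frame: x ahead of the robot, y to its left, z up, the work surface at z = 0. Lengths are in m, angles in rad, forces in N, time in s.
With the tool pointing down it reaches from about 0.35 to 0.775 m from the base axis. Payload 7.3 kg.
Tool frame: the origin (TCP) lies between the finger pads; the fingertips stand 25 mm ahead of it and the grasp point (between the pads) lies 6 mm ahead of it; y points along the fingers, z is the direction in which the jaws open and shut, and the axes are right-handed (so a half turn about y gives the same grasp; the last joint's range is limited). The gripper opens to 92 mm and grips with 3 to 60 N. Pads are 19 mm wide; open, the fingers measure 130 mm over their backs; the gripper's body (75 mm by 190 mm) begins 47 mm behind the grasp point.
Start: joints at [-1.421, 0.342, 1.524, -0, 1.275, -0.146], TCP at [0.153, -0.502, 0.252] pointing down, gripper open.
Joint ranges: [-2.53, 2.53], [-0.77, 2.02], [0.04, 2.7], [-1, 4.14], [0.28, 2.66], [-3.11, 3.11]. Speed limits (rad/s): [2.57, 2.57, 3.14, 3.14, 3.14, 3.14].

### API

Orientations are given as [roll, pitch, yaw] about the fixed x, y, z axes, in that order (R = Rz(yaw) Ry(pitch) Rx(roll)).
In Python, from cell import sensors, read_camera, hand_in gives the robot as it stands. The module is installed in compiled form; this text tells all that it offers.
- The arm moves only by the tool send_rows, never from a script. Its argument "motion" is a list that holds one entry, the list of rows, each a list of 4 numbers: the shift along the tool's x, y, z in m, then the turn about the tool's y in degrees. In form: [[[tx, ty, tz, twist], ...]]. A call has 1 to 8 rows; each row is the pose to reach, as a shift and turn from the pose measured when the call began, along the tool's axes at that moment; what a row does not reach only later rows make up. A row lasts 1/10 s, in which the tool goes at most 50 mm and 8.59 degrees, less where a joint would pass 70% of its speed; a pose out of reach is approached as far as the arm can. A call with a gripper value outside its range is refused whole. "gripper" is the opening, from 0 (shut) to 1 (fully open), set as the call begins (left out, the last holds). The fingers move at their own pace and stop on an object; "grip_force" is the grip in N (left out, the last holds). Time passes only in rows, so rows that repeat a pose let the fingers close. It gives the time, the measured TCP pose, the force and the opening at its end, in the units of the state.
- sensors.observe(): the state, without advancing time (a new reading comes with each control period).
- read_camera(name): name is "scene" or "top"; returns a dict with "frame" (420x560x3 uint8, red, green, blue), "fx", "fy", "cx", "cy" (pixels), "extrinsics" (4x4, takes a point from world to camera coordinates). Camera axes: x right, y up, looking along -z (the intrinsics and any distortion apply to the point x, -y, -z); pixel columns grow to the right and rows downward; lengths in m; the calibration is good to about 2 mm. A picture is of the moment at which its call begins. There is no depth.
- hand_in(): hands the job in, once; it reports no verdict.
The state is a dict: "time": time; "qpos": joint angles; "qvel": joint speeds; "joint_efforts": joint torques, N m; "tool_pos": TCP position; "tool_rot": TCP orientation; "contact_force": force on the tool from outside, world axes, zero at the start; "torque": the same for the moment, N m; "opening": finger opening in m.
Only numpy, scipy, OpenCV 4.12 (cv2) and the standard library are available. Lean on these libraries where they do the work, as an engineer would, in place of code of your own. Each camera call takes 0.05 s, during which the arm holds its last target.

## Working session

There is one attempt and no reset: what is moved stays moved. The work goes in short steps, Python scripts to look and compute and a tool call to move; the robot and the scene stay as the last step left them, time stands still between calls to the robot, and variables do not carry over. Pictures are saved under pics/ and viewed, and the job is handed in when it is done.

Besides the shell and the picture viewer there is one more tool, called after "Call:" as a command line: name --argument value ..., lists and objects as JSON in quotes. send_rows: Moves the arm, as the interface text tells. Its arguments: {"type":"object","properties":{"motion":{"type":"array"},"gripper":{"type":"number"},"grip_force":{"type":"number"}},"required":["motion"]}

```bash
mkdir -p pics; ls; python3 - <<'E'
from cell import sensors, read_camera
import cv2
s=sensors.observe(); print(s)
for n in("scene","top"):
    c=read_camera(n); print(n,c["fx"],c["fy"],c["cx"],c["cy"],c["extrinsics"].tolist() if hasattr(c["extrinsics"],'tolist') else c["extrinsics"],[k for k in c])
    cv2.imwrite(f"pics/{n}0.png",c["frame"][:,:,::-1])
E
```

```text
pics
{'time': 0.0, 'qpos': array([-1.42099159e+00,  3.42722816e-01,  1.52502828e+00, -2.70160064e-05,
        1.27538944e+00, -1.46009400e-01]), 'qvel': array([ 1.27258476e-03,  7.45364036e-05, -4.98605454e-04,  4.53543121e-04,
        1.94062214e-03,  7.30114140e-05]), 'joint_efforts': array([-8.84700385e-04, -4.31245172e+01, -2.44217545e+01,  7.17379153e-02,
        5.61948004e-02, -1.23763780e-04]), 'tool_pos': array([ 0.15300035, -0.50182132,  0.25104095]), 'tool_rot': array([-1.57233150e+00,  1.99644420e-04, -2.84577078e+00]), 'contact_force': array([ 0.41904896, -0.54065525,  0.18620009]), 'torque': array([ 0.03863203, -0.01218333, -0.00396281]), 'opening': 0.09193187872438208}
scene 398.31791238468344 398.31791238468344 282.63083318269065 211.78229202967975 [[0.5751338241957966, 0.8179694341352716, -0.012128028955364656, -0.3313716422484999], [-0.6928368534552846, 0.4949258240591866, 0.5244287589115565, 0.3567272920602983], [0.4349691698960962, -0.29321397221100964, 0.8513679508532972, -1.7570672559423486], [0.0, 0.0, 0.0, 1.0]] ['frame', 'fx', 'fy', 'cx', 'cy', 'extrinsics']
top 407.8854145805716 407.8854145805716 279.1217230479882 211.80380370487518 [[0.0025228438253231114, -0.9999942397947373, -0.0022706026465462836, -0.014644372538121342], [0.9953597098312521, 0.002292725983848535, 0.09619662911042282, -0.5600181874415531], [-0.0961908691284068, -0.0025027554631765134, 0.9953597605446047, -1.152930580325933], [0.0, 0.0, 0.0, 1.0]] ['frame', 'fx', 'fy', 'cx', 'cy', 'extrinsics']
```

View pics/scene0.png

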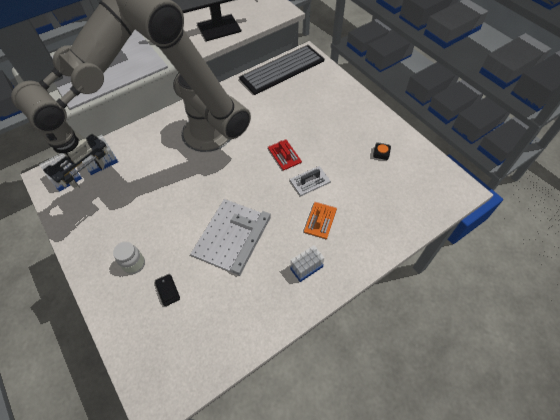

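View pics/top0.png

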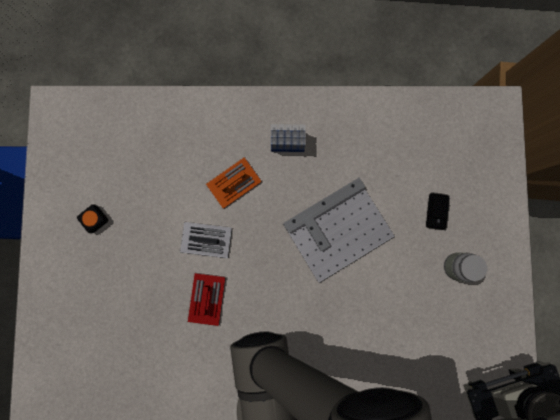

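The aluminium pallet is at about (207,240) in the top view. The fixture plate is near (338,232), with the fence along its upper-left edge (285,225)-(365,185) and the stop at about (317,235). The orange and red look-alikes are at (234,183) and (207,299). Next I'll enlarge the crops.

```bash
python3 - <<'E'
import cv2
a=cv2.imread("pics/top0.png")
cv2.imwrite("pics/topfix.png",cv2.resize(a[170:290,275:405],None,fx=6,fy=5 and 6,interpolation=cv2.INTER_CUBIC)[:600*2,:800][:720])
c=cv2.resize(a[172:272,272:402],None,fx=6,fy=6,interpolation=cv2.INTER_CUBIC); cv2.imwrite("pics/topfix.png",c)
c=cv2.resize(a[205:275,165:250],None,fx=8,fy=8,interpolation=cv2.INTER_CUBIC); cv2.imwrite("pics/toppal.png",c)
b=cv2.imread("pics/scene0.png")
c=cv2.resize(b[155:280,180:345],None,fx=4.8,fy=4.8,interpolation=cv2.INTER_CUBIC); cv2.imwrite("pics/scn.png",c)
E
```

```text
(no output)
```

View pics/topfix.png

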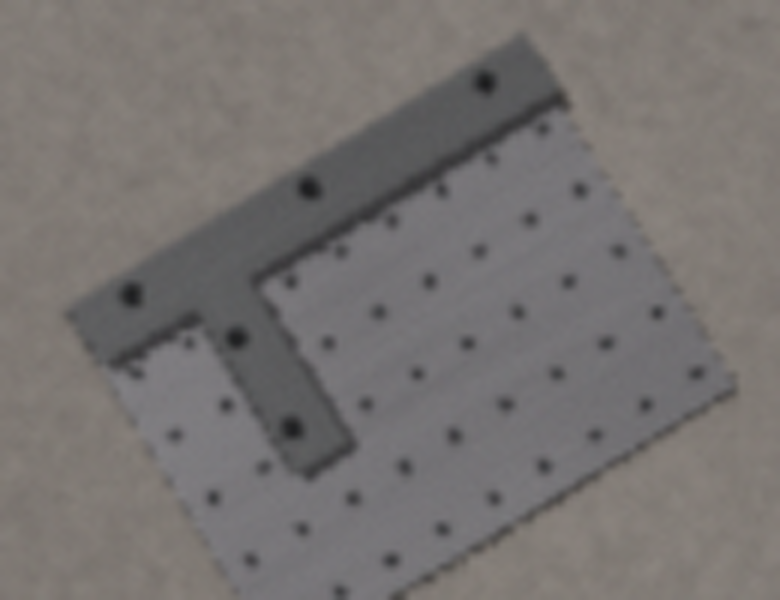

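View pics/toppal.png

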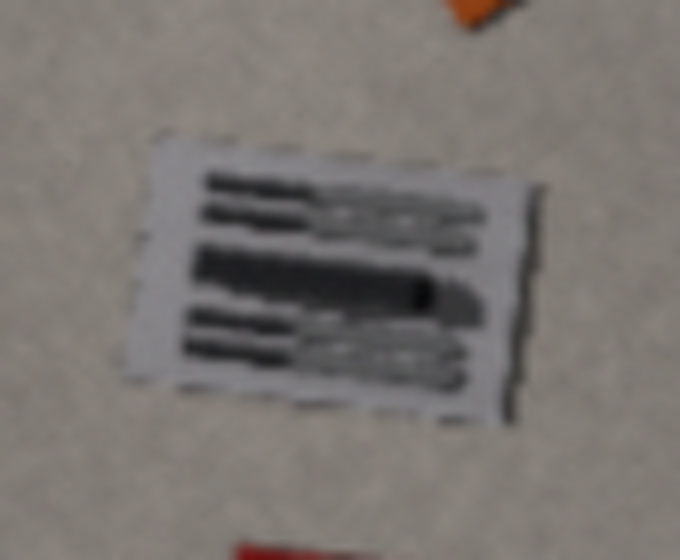

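View pics/scn.png

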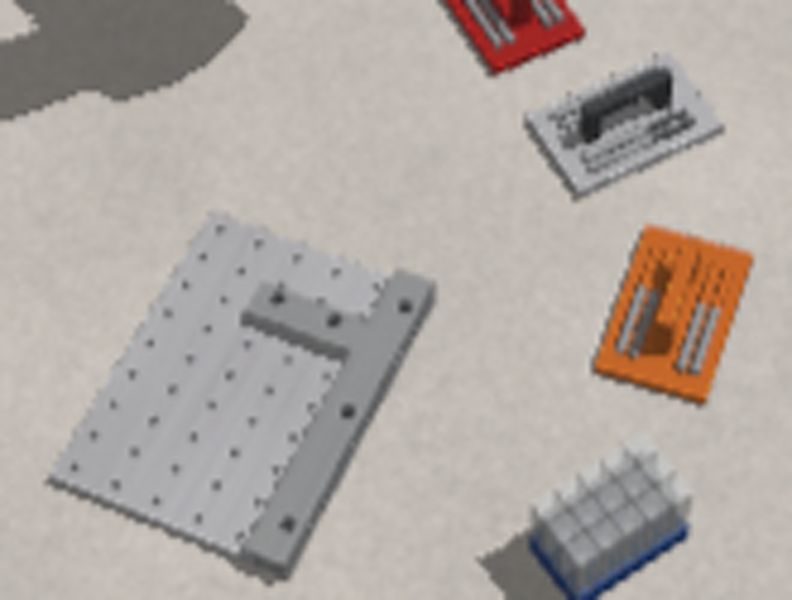

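```bash
cat > h.py <<'E'
import numpy as np, cv2
from scipy.ndimage import map_coordinates, gaussian_filter
def ray(c,px,z):
    px=np.atleast_2d(px).astype(float); E=np.array(c["extrinsics"]);R=E[:3,:3];t=E[:3,3];o=-R.T@t
    d=np.c_[(px[:,0]-c["cx"])/c["fx"],-(px[:,1]-c["cy"])/c["fy"],-np.ones(len(px))]@R
    return o+d*((z-o[2])/d[:,2])[:,None]
def proj(c,P):
    E=np.array(c["extrinsics"]);p=np.atleast_2d(P)@E[:3,:3].T+E[:3,3]
    return np.c_[c["cx"]+c["fx"]*p[:,0]/-p[:,2],c["cy"]-c["fy"]*p[:,1]/-p[:,2]]
def edge(g,a,b,sgn,w=3,trim=.08,n=40):
    """edge points along a->b; sgn=+1: brighter on right-hand normal (dy,-dx)... returns Nx2"""
    a=np.array(a,float);b=np.array(b,float);d=(b-a)/np.linalg.norm(b-a);nn=np.array([-d[1],d[0]])
    s=np.arange(-w,w+.01,.1);out=[]
    for f in np.linspace(trim,1-trim,n):
        p=a+f*(b-a)+s[:,None]*nn
        v=map_coordinates(g,[p[:,1],p[:,0]],order=1)
        gr=np.gradient(gaussian_filter(v,4)); gr=gr*sgn if sgn else abs(gr)
        i=gr.argmax()
        if 3<i<len(s)-4: out.append(p[i])
    out=np.array(out)
    for _ in range(3):
        vx,vy,x,y=cv2.fitLine(out.astype(np.float32),cv2.DIST_HUBER,0,.01,.01).ravel()
        r=(out[:,0]-x)*-vy+(out[:,1]-y)*vx
        k=abs(r)<max(.35,2*np.std(r)) ; out=out[k]
    print("edge n",len(out),"rms",round(float(np.std(r[k])),2))
    return out
def line(P):
    vx,vy,x,y=cv2.fitLine(P[:,:2].astype(np.float32),cv2.DIST_HUBER,0,1e-4,1e-4).ravel()
    return np.array([x,y],float),np.array([vx,vy],float)
def inter(l,m):
    A=np.c_[l[1],-m[1]];s=np.linalg.solve(A,m[0]-l[0]);return l[0]+s[0]*l[1]
E
cat > m.py <<'E'
from h import *
from cell import read_camera
c=read_camera("top");g=gaussian_filter(c["frame"].mean(2),.5)
F=lambda x,y:(x/6+272-.4,y/6+172-.4); Pq=lambda x,y:(x/8+165-.4,y/8+205-.4)
L={}
def m(n,a,b,z,sgn=0,w=3):
    e=edge(g,a,b,sgn,w); l=line(ray(c,e,z)); an=np.degrees(np.arctan2(l[1][1],l[1][0]))
    print(n,"ang",round(an,2),"pt",l[0].round(4)); L[n]=l
m("fence_back",F(68,312),F(520,35),.029)
m("lip",F(262,279),F(565,101),.029)
m("stoplip",F(258,283),F(355,443),.029)
m("stopback",F(203,320),F(303,475),.029)
m("plate_my",F(565,103),F(737,385),.012)
m("plate_mx",F(395,600),F(737,390),.012)
d=lambda a,b:abs(np.cross(L[a][1],L[b][0]-L[a][0]))*1000
print("fence w (33)",d("lip","fence_back"),"stop w(30)",d("stoplip","stopback"),"plate w(200)",d("fence_back","plate_mx"),"stoplip to plate -y",d("stoplip","plate_my"))
print("lip corner",inter(L["lip"],L["stoplip"]))
m("p_t",Pq(158,138),Pq(535,182),.010);m("p_b",Pq(128,380),Pq(508,420),.010)
m("p_l",Pq(158,138),Pq(128,380),.010);m("p_r",Pq(535,182),Pq(508,420),.010)
print("pal 90:",d("p_t","p_b"),"140:",d("p_l","p_r"))
q=[inter(L[a],L[b]) for a in("p_t","p_b") for b in("p_l","p_r")];print(np.round(q,4),"centre",np.mean(q,0))
# handle bar
hsv=c["frame"].astype(int).max(2); mk=np.zeros(hsv.shape,np.uint8); 
mk[232:248,187:222]=(hsv[232:248,187:222]<60)
print("bar top ends", ray(c,[Pq(193,262),Pq(432,292)],.052).round(4))
E
python3 m.py
```

```text
edge n 36 rms 0.09
fence_back ang -58.69 pt [ 0.5839 -0.115 ]
edge n 36 rms 0.17
lip ang -58.95 pt [ 0.5877 -0.1975]
edge n 40 rms 0.17
stoplip ang 31.18 pt [ 0.5039 -0.1387]
edge n 34 rms 0.1
stopback ang 31.52 pt [ 0.487  -0.1066]
edge n 35 rms 0.15
plate_my ang 31.33 pt [ 0.5659 -0.3071]
edge n 34 rms 0.11
plate_mx ang -58.57 pt [ 0.4385 -0.2681]
fence w (33) 39.28221905441909 stop w(30) 36.238509833772525 plate w(200) 203.8327262967563 stoplip to plate -y 176.10759185880022
lip corner [ 0.5394374  -0.11721567]
edge n 34 rms 0.06
p_t ang 83.45 pt [0.5141 0.1767]
edge n 27 rms 0.14
p_b ang 83.87 pt [0.443  0.2023]
edge n 40 rms 0.43
p_l ang -6.25 pt [0.4946 0.2685]
edge n 32 rms 0.15
p_r ang -6.85 pt [0.462  0.1343]
pal 90: 73.59285949768646 140: 136.94421551194202
[[0.5243 0.2652]
 [0.5086 0.1287]
 [0.4506 0.2733]
 [0.436  0.1374]] centre [0.47988904 0.20115667]
bar top ends [[0.4848 0.241  0.052 ]
 [0.4745 0.1567 0.052 ]]m.py:15: DeprecationWarning: Arrays of 2-dimensional vectors are deprecated. Use arrays of 3-dimensional vectors instead. (deprecated in NumPy 2.0)
  d=lambda a,b:abs(np.cross(L[a][1],L[b][0]-L[a][0]))*1000
```

```bash
cat > m2.py <<'E'
from h import *
from cell import read_camera
c=read_camera("top");g=gaussian_filter(c["frame"].mean(2),.4)
F=lambda x,y:(x/6+272-.4,y/6+172-.4); Pq=lambda x,y:(x/8+165-.4,y/8+205-.4)
L={}
def m(n,a,b,z,sgn=0,w=3):
    e=edge(g,a,b,sgn,w); l=line(ray(c,e,z)); an=np.degrees(np.arctan2(l[1][1],l[1][0]))
    print(n,"ang",round(an,2),"pt",l[0].round(4)); L[n]=l
m("fence_back",F(68,312),F(520,35),.029,-1)
m("lip",F(270,265),F(560,95),.029,-1,2)
m("stoplip",F(252,283),F(350,443),.029,+1,2)
m("stopback",F(203,320),F(303,475),.029,-1,2)
m("plate_my",F(565,103),F(737,385),.012,1,2)
m("plate_py",F(112,365),F(240,590),.012,-1,2)
d=lambda a,b:abs(L[a][1][0]*(L[b][0]-L[a][0])[1]-L[a][1][1]*(L[b][0]-L[a][0])[0])*1000
print("fence w (33)",d("lip","fence_back"),"stop w(30)",d("stoplip","stopback"),"plate l(260)",d("plate_my","plate_py"))
# holes
bh=cv2.morphologyEx(g.astype(np.float32),cv2.MORPH_BLACKHAT,np.ones((5,5)))
n,lab,st,ce=cv2.connectedComponentsWithStats((bh>9).astype(np.uint8))
pl=ray(c,[(0,0)],.012)
H=[]
for i in range(1,n):
    if 2<=st[i,4]<=14 and 285<ce[i,0]<395 and 180<ce[i,1]<282:
        ys,xs=np.where(lab==i);w=bh[ys,xs];H.append((np.average(xs,weights=w),np.average(ys,weights=w)))
W=ray(c,H,.012)[:,:2]; print(len(W))
# angle: maximise grid consistency with neighbours ~ pitch
D=W[:,None]-W[None];r=np.hypot(*np.moveaxis(D,2,0));a=np.degrees(np.arctan2(D[...,1],D[...,0]))
k=(r>.02)&(r<.2)
for t in(-58.7,31.3):
    s=k&(abs(a-t)<2.)
    print("hole dir",t,s.sum(),np.average(a[s],weights=r[s]**2),np.std(a[s]))
th=np.radians(31.3);ex=np.array([np.cos(th),np.sin(th)]);ey=np.array([-ex[1],ex[0]])
print("hole x' ",np.sort((W@ex*1000).round(1)));print("hole y'",np.sort((W@ey*1000).round(1)))
for n in L: print(n,"x'",(L[n][0]@ex*1000).round(1),"y'",(L[n][0]@ey*1000).round(1))
print("pallet")
m("p_t",Pq(158,135),Pq(535,179),.010,1,1.2);m("p_b",Pq(128,382),Pq(508,422),.010,-1,1.2)
m("p_l",Pq(155,138),Pq(125,380),.010,-1,1.5);m("p_r",Pq(530,182),Pq(503,420),.010,1,1.5)
print("pal 90:",d("p_t","p_b"),"140:",d("p_l","p_r"))
q=[inter(L[a],L[b]) for a in("p_t","p_b") for b in("p_l","p_r")];print(np.round(q,4),"centre",np.mean(q,0))
E
python3 m2.py
```

```text
edge n 35 rms 0.1
fence_back ang -58.68 pt [ 0.5911 -0.1267]
edge n 39 rms 0.12
lip ang -58.64 pt [ 0.5916 -0.1903]
edge n 39 rms 0.17
stoplip ang 31.53 pt [ 0.5002 -0.1339]
edge n 25 rms 0.19
stopback ang 30.77 pt [ 0.4825 -0.116 ]
edge n 25 rms 0.1
plate_my ang 30.84 pt [ 0.5582 -0.3057]
edge n 36 rms 0.21
plate_py ang 31.37 pt [ 0.4323 -0.0832]
fence w (33) 32.61026758738339 stop w(30) 24.444053617543204 plate l(260) 255.64577951989165
54
hole dir -58.7 144 -58.71011099813661 0.5685313623327914
hole dir 31.3 93 31.387219674346362 0.4559282306932554
hole x'  [249.  254.  254.1 254.1 254.2 254.2 254.4 254.4 254.7 254.8 281.3 289.
 289.1 289.1 289.1 289.1 289.2 289.5 289.5 289.6 293.  293.7 307.2 311.3
 323.9 323.9 324.  324.1 324.2 324.2 324.5 324.5 325.7 342.4 349.1 359.
 359.3 359.3 359.4 359.5 359.5 359.7 359.7 359.8 369.7 370.6 375.5 384.2
 387.1 392.9 393.4 393.5 393.5 393.9]
hole y' [-554.3 -553.9 -553.3 -540.3 -540.1 -539.8 -539.7 -511.3 -511.  -510.7
 -510.7 -510.3 -482.4 -482.2 -482.  -481.7 -481.6 -453.1 -453.  -452.9
 -452.7 -424.2 -424.2 -424.  -424.  -423.6 -395.2 -395.1 -394.8 -394.8
 -379.2 -378.5 -365.9 -365.8 -348.7 -348.4 -348.4 -337.1 -336.9 -336.7
 -336.6 -336.3 -308.2 -308.1 -308.1 -307.9 -293.8 -293.6 -293.5 -293.5
 -293.2 -293.2 -293.2 -293.1]
fence_back x' 439.2 y' -415.4
lip x' 406.7 y' -469.9
stoplip x' 357.8 y' -374.2
stopback x' 352.0 y' -349.8
plate_my x' 318.2 y' -551.3
plate_py x' 326.2 y' -295.7
pallet
edge n 35 rms 0.11
p_t ang 83.26 pt [0.5238 0.2015]
edge n 36 rms 0.18
p_b ang 83.64 pt [0.4368 0.2024]
edge n 40 rms 0.4
p_l ang -6.63 pt [0.487  0.2692]
edge n 36 rms 0.16
p_r ang -6.79 pt [0.4811 0.1318]
pal 90: 86.44723134124487 140: 137.16490193117426
[[0.5312 0.2641]
 [0.5151 0.1278]
 [0.4448 0.2741]
 [0.4296 0.138 ]] centre [0.48017203 0.20100135]
```

```bash
python3 - <<'E'
import cv2,numpy as np
a=cv2.imread("pics/top0.png").max(2)
print(a[222:262,180:236:1].astype(int)[::3][:, ::2])
b=cv2.imread("pics/scene0.png")
cv2.imwrite("pics/scnpal.png",cv2.resize(b[160:200,285:335],None,fx=14,fy=14,interpolation=cv2.INTER_CUBIC))
E
```

```text
[[131 136 120 131 135 127 121 123 134 133 131 134 137 138 137 135 136 135
  132 132 129 129 132 131 129 129 127 125]
 [136 133 136 138 137 136 135 136 134 134 132 133 132 124 120 119 129 122
  116 114 128 131 130 130 133 129 133 134]
 [135 132 136 137 137 106  47  42  46  46  58  65  90 102  99 109 109 124
  124 126 127 129 129 128 130 118  95 130]
 [129 131 135 138 133  75  49  64  66  79  86  92  90  95 102  90  78  82
   84  84  83  89  89 126 127 105  90 126]
 [129 110 133 134 134 128 127 127 117 107 106 107  89  74  81  86  84  88
   91  89  87  92 113 130 131 108  94 128]
 [128 129 135 135 117  42  37  35  42  45  57  63  78  85  89 101 118 118
  121 114 106 106 116 129 127  76  94 129]
 [129 121 134 136 120  85  63  39  36  36  33  33  35  36  34  32  34  34
   31  25  78  88 123 127 129  63 124 128]
 [125 132 137 135 106  83  98 114 122 104 106  86  59  58  49  50  50  41
   29  28  54  56  62 124 121  65 127 130]
 [135 134 134 133 102 104 101  80  69  45  48  77  86  90  86  88  87  95
   95 100  86 104 111 128 104  67 129 129]
 [124 132 132 129  87  61  48  46  40  42  55  84  91  91  88  86  97 100
  105  94  73  69 124 129 106  96 130 130]
 [118 109 126 134 127 126 129 130 129 128 126 119 118 111 112  95  92  76
   84  84  81  64 124 126  81  95 129 124]
 [134 136 132 130 131 129 134 128 126 118 122  98  95 100 114 131 127 127
  127 127 127 127 126 125  61 126 129 131]
 [132 131 128 131 131 138 135 135 136 137 133 133 137 135 133 137 131 131
  131 134 116 117 123 132 112 128 130 131]
 [132 130 127 132 134 130 132 133 137 135 136 129 131 132 128 129 133 135
  133 137 131 128 128 131 131 130 135 134]]
```

View pics/scnpal.png

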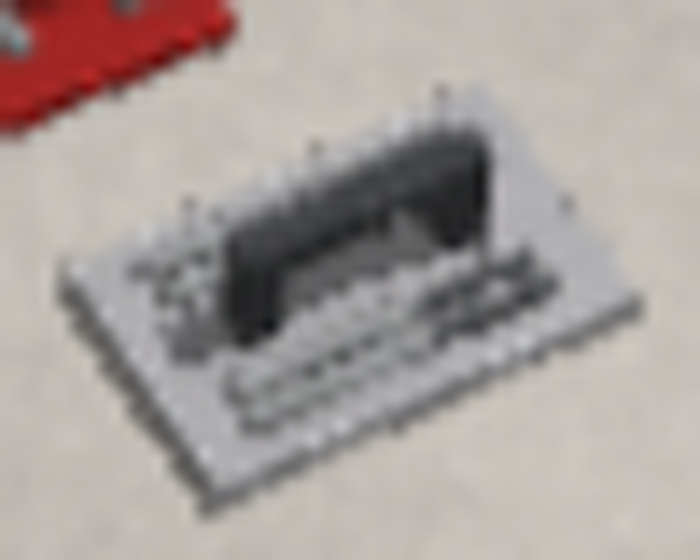

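```bash
cat > go.py <<'E'
import sys,numpy as np
from cell import sensors
from scipy.spatial.transform import Rotation as Ro
s=sensors.observe();p=s["tool_pos"];R=Ro.from_euler("xyz",s["tool_rot"]).as_matrix()
def st():
    print("t",round(s["time"],2),"p",p.round(4),"zang",round(np.degrees(np.arctan2(R[1,2],R[0,2])),2),"tooly",R[:,1].round(4),"F",s["contact_force"].round(2),"T",s["torque"].round(2),"op",round(s["opening"],4),"q",s["qpos"].round(2))
st()
if len(sys.argv)>1:
    x,y,z,za=map(float,sys.argv[1:5])  # target tcp + angle of tool z (jaw axis) in deg
    d=R.T@(np.array([x,y,z])-p); tw=-(za-np.degrees(np.arctan2(R[1,2],R[0,2])));tw=(tw+180)%360-180
    print("shift",d.round(4),"twist",round(tw,2))
E
python3 go.py .5 -.1 .2 -30
python3 - <<'E'
from h import *
from cell import read_camera
c=read_camera("scene")
th=np.radians(-6.6);ex=np.array([np.cos(th),np.sin(th),0]);ey=np.array([-ex[1],ex[0],0]);o=np.array([.48,.2013,0])
print("pal corners z=.010",proj(c,[o+sx*.045*ex+sy*.07*ey+[0,0,.01] for sx,sy in((-1,-1),(1,-1),(1,1),(-1,1))]).round(1).tolist(),"seen 289.4,178.9 299.6,196.4 331,181.4 319.3,166")
print("bar ends top",proj(c,[o+sy*.04*ey+[0,0,.052] for sy in(-1,1)]).round(1).tolist())
th=np.radians(31.33);ex=np.array([np.cos(th),np.sin(th),0]);ey=np.array([-ex[1],ex[0],0]);o=.4144*ex-.3662*ey
print("fix: fence top back ends, stop end back/front-top",proj(c,[o+.025*ex+ey*(-.188)+[0,0,.029],o+.025*ex+ey*.072+[0,0,.029],o-.1*ex+ey*.022+[0,0,.029],o-.1*ex-ey*.008+[0,0,.029],o-.008*(ex+ey)+[0,0,.029]]).round(1).tolist())
S=lambda x,y:(round(x/4.8+180-.4,1),round(y/4.8+155-.4,1))
print("seen",S(290,575),S(435,283),S(262,285),S(243,313),S(350,350))
E
```

```text
t 0.2 p [ 0.153  -0.502   0.2513] zang -73.05 tooly [-1.e-04  9.e-04 -1.e+00] F [ 0.33 -0.61 -0.37] T [-0.03  0.05  0.04] op 0.0918 q [-1.42  0.34  1.52  0.    1.28 -0.15]
shift [-0.4491  0.0516 -0.2833] twist -43.05
pal corners z=.010 [[289.2, 178.6], [300.3, 194.8], [330.6, 180.7], [319.0, 165.2]] seen 289.4,178.9 299.6,196.4 331,181.4 319.3,166
bar ends top [[301.5, 177.3], [319.1, 169.3]]
fix: fence top back ends, stop end back/front-top [[238.9, 272.5], [270.2, 213.2], [234.5, 212.5], [230.8, 218.8], [253.1, 227.3]]
seen (240.0, 274.4) (270.2, 213.6) (234.2, 214.0) (230.2, 219.8) (252.5, 227.5)
```

The scene view agrees with the top-view measurements to about 1–2 px, so I'll move to the pallet.

Call:
send_rows --motion '[[[-0.045,0.005,-0.028,-5],[-0.09,0.01,-0.057,-10],[-0.135,0.015,-0.085,-15],[-0.18,0.02,-0.113,-20],[-0.225,0.025,-0.142,-25],[-0.27,0.03,-0.17,-30],[-0.315,0.035,-0.198,-36],[-0.36,0.04,-0.227,-43]]]' --gripper 1

```text
time: 1.05
tool_pos: [0.4144, -0.1991, 0.2142]
tool_rot: [-1.571, 0.0, -2.091]
contact_force: [1.3, -1.1, 0.1]
opening: 0.0919
```

```bash
python3 go.py .48 .2013 .15 -6.6
```

```text
t 1.05 p [ 0.4144 -0.1991  0.2142] zang -29.8 tooly [ 4.e-04  2.e-04 -1.e+00] F [ 1.28 -1.08  0.15] T [-0.03 -0.07 -0.02] op 0.0919 q [-0.62  0.26  1.75  0.    1.13 -0.1 ]
shift [-0.3801  0.0643 -0.1421] twist -23.2
```

Call:
send_rows --motion '[[[-0.045,0.005,-0.017,-3],[-0.09,0.01,-0.034,-6],[-0.135,0.015,-0.05,-9],[-0.18,0.02,-0.067,-12],[-0.225,0.03,-0.084,-15],[-0.27,0.04,-0.101,-18],[-0.315,0.05,-0.118,-21],[-0.355,0.06,-0.133,-23.2]]]'

```text
time: 1.85
tool_pos: [0.4755, 0.1774, 0.154]
tool_rot: [-1.57, 0.001, -1.683]
contact_force: [0.9, -0.1, -0.1]
opening: 0.0917
```

```bash
python3 go.py .48 .2013 .051 -6.6
```

```text
t 1.85 p [0.4755 0.1774 0.154 ] zang -6.45 tooly [ 8.e-04  4.e-04 -1.e+00] F [ 0.94 -0.09 -0.1 ] T [ 0.   -0.14 -0.04] op 0.0917 q [0.21 0.41 1.71 0.   1.02 0.32]
shift [-0.0242  0.103   0.0017] twist 0.15
```

Call:
send_rows --motion '[[[-0.024,0.01,0.0017,0],[-0.024,0.03,0.0017,0],[-0.024,0.05,0.0017,0],[-0.024,0.068,0.0017,0],[-0.024,0.083,0.0017,0],[-0.024,0.094,0.0017,0],[-0.024,0.103,0.0017,0.1],[-0.024,0.103,0.0017,0.1]]]'

```text
time: 2.65
tool_pos: [0.4794, 0.201, 0.05]
tool_rot: [-1.572, -0.0, -1.685]
contact_force: [-0.5, -0.1, 0.0]
opening: 0.0919
```

```bash
python3 go.py .48 .2013 .051 -6.6; python3 - <<'E'
from cell import read_camera
import cv2
for n,(a,b,c,d) in {"scene":(140,220,270,350),"top":(195,285,160,260)}.items():
    f=read_camera(n)["frame"][a:b,c:d,::-1];cv2.imwrite(f"pics/{n}1.png",cv2.resize(f,None,fx=6,fy=6,interpolation=cv2.INTER_CUBIC))
E
```

```text
t 2.65 p [0.4794 0.201  0.05  ] zang -6.56 tooly [-0.0011 -0.     -1.    ] F [-0.48 -0.08  0.  ] T [-0.07 -0.1  -0.02] op 0.0919 q [0.25 0.59 1.77 0.   0.78 0.36]
shift [-0.0004 -0.001   0.0006] twist 0.04
```

View pics/scene1.png

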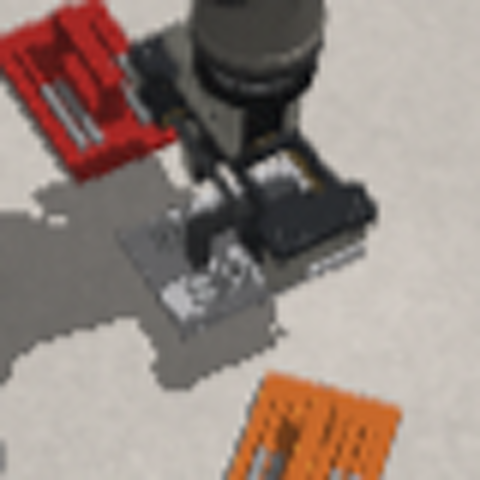

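The fingers straddle the dark bar at crop (205,225) and clear both look-alikes. Next I'll close, with 40 N of grip.

Call:
send_rows --motion '[[[0,-0.001,0,0],[0,-0.001,0,0],[0,-0.001,0,0],[0,-0.001,0,0],[0,-0.001,0,0],[0,-0.001,0,0],[0,-0.001,0,0],[0,-0.001,0,0]]]' --gripper 0 --grip_force 40

```text
time: 3.55
tool_pos: [0.4801, 0.2012, 0.0522]
tool_rot: [-1.57, 0.001, -1.685]
contact_force: [0.3, 0.4, -0.4]
opening: 0.0323
```

Call:
send_rows --motion '[[[0,-0.001,0,0],[0,-0.001,0,0],[0,-0.001,0,0],[0,-0.001,0,0]]]'

```text
time: 3.95
tool_pos: [0.4799, 0.2012, 0.0532]
tool_rot: [-1.57, 0.001, -1.685]
contact_force: [-2.3, 0.5, 2.2]
opening: 0.0136
```

```bash
python3 go.py
```

```text
t 3.95 p [0.4799 0.2012 0.0532] zang -6.55 tooly [ 6.e-04  5.e-04 -1.e+00] F [-2.3   0.54  2.23] T [ 0.03  0.19 -0.04] op 0.0136 q [0.25 0.58 1.77 0.   0.79 0.36]
```

Call:
send_rows --motion '[[[0,-0.005,0,0],[0,-0.015,0,0],[0,-0.03,0,0],[0,-0.045,0,0],[0,-0.06,0,0],[0,-0.07,0,0],[0,-0.08,0,0],[0,-0.08,0,0]]]'

```text
time: 4.75
tool_pos: [0.4805, 0.2013, 0.1346]
tool_rot: [-1.568, 0.001, -1.685]
contact_force: [0.5, 0.0, -3.9]
opening: 0.0135
```

```bash
python3 go.py; python3 - <<'E'
from cell import read_camera
import cv2
for n,(a,b,c,d) in {"scene":(120,220,260,360),"top":(190,290,150,280)}.items():
    f=read_camera(n)["frame"][a:b,c:d,::-1];cv2.imwrite(f"pics/{n}2.png",cv2.resize(f,None,fx=6,fy=6,interpolation=cv2.INTER_CUBIC))
E
```

```text
t 4.75 p [0.4805 0.2013 0.1346] zang -6.55 tooly [ 0.0031  0.0011 -1.    ] F [ 0.48  0.03 -3.95] T [-0.03 -0.12  0.02] op 0.0135 q [0.25 0.46 1.7  0.   0.98 0.36]
```

View pics/scene2.png

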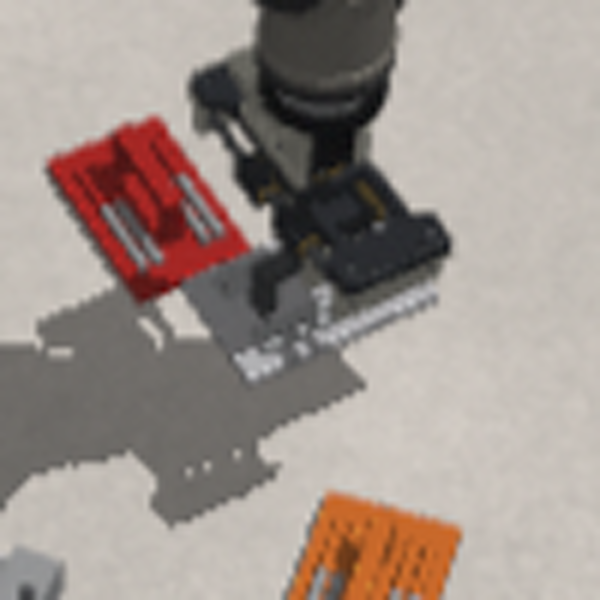

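View pics/top2.png

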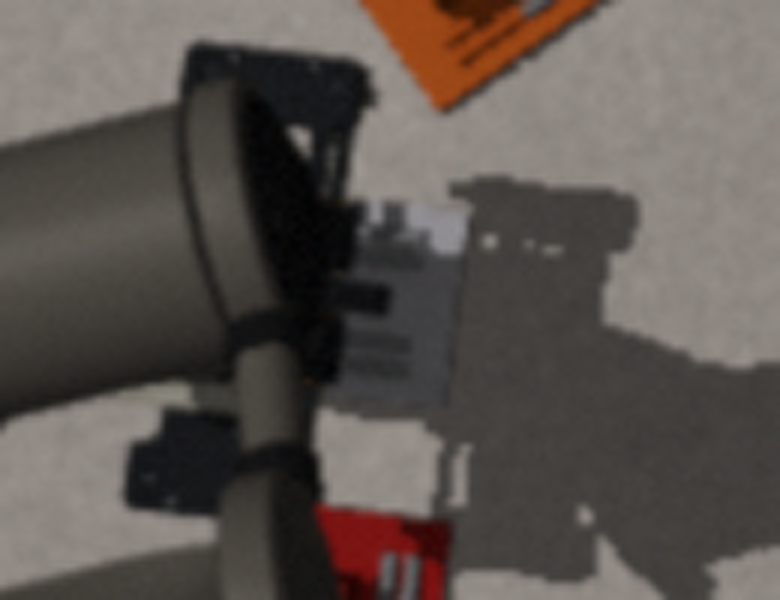

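The pallet hangs level and its shadow has detached. In the top view its -y edge runs from crop (470,205) to (450,405). I'll work out its offset from the TCP along the bar and the transfer move.

```bash
python3 - <<'E'
from h import *
from cell import read_camera,sensors
c=read_camera("top")
P=ray(c,[(470/6+150-.4,205/6+190-.4),(450/6+150-.4,405/6+190-.4)],.092)[:,:2]
p=sensors.observe()["tool_pos"][:2];th=np.radians(-6.55);ex=np.array([np.cos(th),np.sin(th)]);ey=np.array([-ex[1],ex[0]])
print(((P-p)@ex*1e3).round(1),((P-p)@ey*1e3).round(1),"expect y -70")
th=np.radians(31.33);ex=np.array([np.cos(th),np.sin(th)]);ey=np.array([-ex[1],ex[0]])
t=.3694*ex-.4362*ey-.020*ex-.020*ey
print("pre-place",t)
E
python3 go.py .5355 -.208 .135 31.33
```

```text
[ 49.5 -41.1] [-69.8 -72.5] expect y -70
pre-place [ 0.53566152 -0.2080037 ]
t 4.9 p [0.4795 0.201  0.1327] zang -6.55 tooly [-4.e-04  2.e-04 -1.e+00] F [ 0.38  0.03 -5.12] T [ 0.   -0.14  0.06] op 0.0137 q [0.25 0.46 1.7  0.   0.98 0.36]
shift [ 0.4    -0.0024  0.1023] twist -37.88
```

Call:
send_rows --motion '[[[0.01,-0.005,0.003,-1],[0.035,-0.005,0.009,-3.5],[0.07,-0.005,0.018,-7],[0.11,-0.005,0.028,-11],[0.15,-0.005,0.038,-15],[0.19,-0.005,0.049,-19],[0.23,-0.005,0.059,-23],[0.27,-0.005,0.069,-27]]]'

```text
time: 5.7
tool_pos: [0.5169, -0.0767, 0.1369]
tool_rot: [-1.572, 0.001, -1.211]
contact_force: [1.3, 1.3, -4.7]
opening: 0.0137
```

```bash
python3 go.py .5355 -.208 .100 31.33
```

```text
t 5.7 p [ 0.5169 -0.0767  0.1369] zang 20.61 tooly [-1.8e-03  7.0e-04 -1.0e+00] F [ 1.3   1.29 -4.69] T [ 0.02 -0.18  0.01] op 0.0137 q [-0.29  0.46  1.69  0.    0.99 -0.65]
shift [ 0.1295  0.0367 -0.0287] twist -10.72
```

Call:
send_rows --motion '[[[0.03,0,-0.007,-2.5],[0.06,0,-0.014,-5],[0.085,0.005,-0.02,-7.5],[0.105,0.012,-0.025,-9.5],[0.12,0.02,-0.028,-10.7],[0.1295,0.03,-0.0287,-10.7],[0.1295,0.0365,-0.0287,-10.7],[0.1295,0.0365,-0.0287,-10.7]]]'

```text
time: 6.5
tool_pos: [0.5345, -0.2069, 0.0985]
tool_rot: [-1.574, 0.005, -1.025]
contact_force: [-0.3, 0.5, -3.8]
opening: 0.0137
```

```bash
python3 go.py .5355 -.208 .068 31.33;  python3 - <<'E'
from cell import read_camera
import cv2
for n,(a,b,c,d) in {"scene":(150,290,180,300),"top":(160,290,270,410)}.items():
    f=read_camera(n)["frame"][a:b,c:d,::-1];cv2.imwrite(f"pics/{n}3.png",cv2.resize(f,None,fx=4.3,fy=4.3,interpolation=cv2.INTER_CUBIC))
E
```

```text
t 6.5 p [ 0.5345 -0.2069  0.0985] zang 31.29 tooly [-0.005   0.0028 -1.    ] F [-0.35  0.49 -3.84] T [ 0.09 -0.16 -0.04] op 0.0137 q [-0.5   0.59  1.58  0.    0.98 -1.05]
shift [0.0016 0.0305 0.0003] twist -0.04
```

View pics/scene3.png

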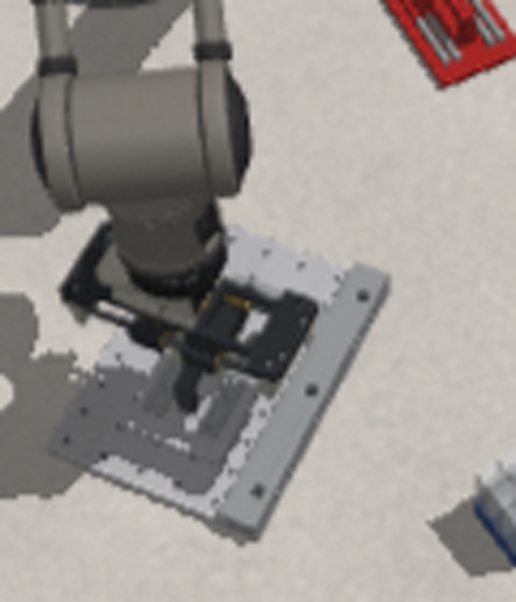

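View pics/top3.png

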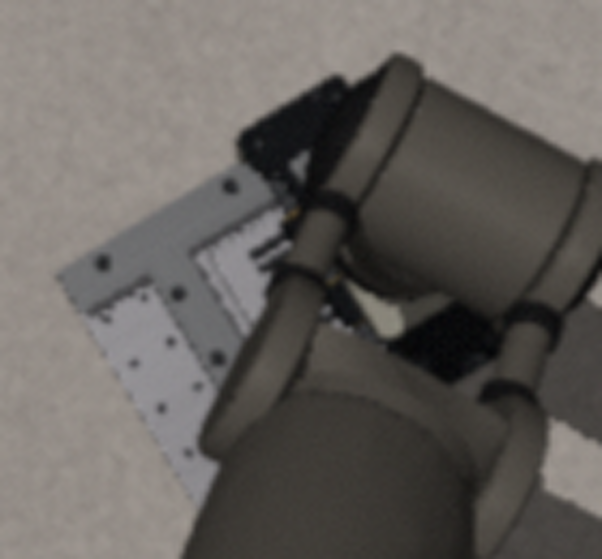

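```bash
python3 - <<'E'
from cell import read_camera,sensors
from h import *
c=read_camera("top");p=sensors.observe()["tool_pos"]
th=np.radians(31.33);ex=np.array([np.cos(th),np.sin(th),0]);ey=np.array([-ex[1],ex[0],0])
o=np.array([p[0],p[1],p[2]-.0425])
q=proj(c,[o+.045*ex+.07*ey,o-.045*ex+.07*ey]);o2=.4144*ex-.3662*ey
l=proj(c,[o2-.008*(ex+ey)+[0,0,.029],o2-.008*ey-.1*ex+[0,0,.029]])
a,b=195,300
print("pallet",((q-[a+95,195])*8).round(0).tolist(),"lip",((l-[a+95,195])*8).round(0).tolist())
f=c["frame"][195:265,290:360,::-1];cv2.imwrite("pics/z4.png",cv2.resize(f,None,fx=8,fy=8,interpolation=cv2.INTER_CUBIC))
E
```

```text
pallet [[227.0, 190.0], [363.0, 410.0]] lip [[177.0, 185.0], [311.0, 404.0]]
```

View pics/z4.png

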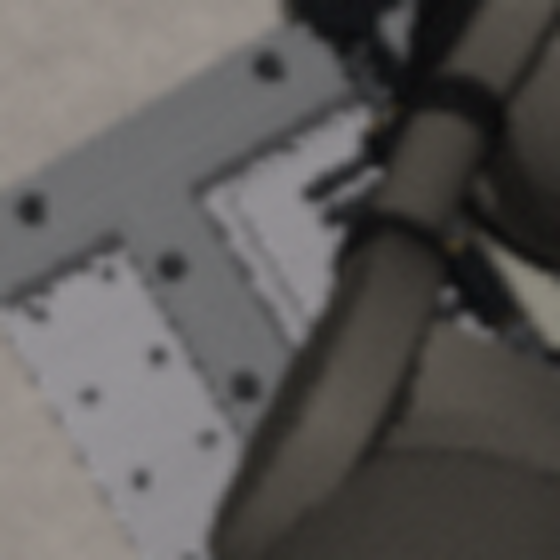

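Call:
send_rows --motion '[[[0.001,0.008,0,0],[0.001,0.016,0,0],[0.001,0.022,0,0],[0.001,0.026,0,0],[0.001,0.029,0,0],[0.001,0.0305,0,0],[0.001,0.0305,0,0]]]'

```text
time: 7.35
tool_pos: [0.536, -0.208, 0.0698]
tool_rot: [-1.572, 0.002, -1.024]
contact_force: [-0.1, 0.5, -4.8]
opening: 0.0136
```

```bash
python3 go.py .5355 -.208 .065 31.33
```

```text
t 7.35 p [ 0.536  -0.208   0.0698] zang 31.35 tooly [-0.002  0.001 -1.   ] F [-0.07  0.51 -4.84] T [ 0.01 -0.12  0.02] op 0.0136 q [-0.5   0.63  1.6  -0.    0.92 -1.05]
shift [-0.0002  0.0048 -0.0004] twist 0.02
```

Call:
send_rows --motion '[[[0,0.001,0,0],[0,0.002,0,0],[0,0.003,0,0]]]'

```text
time: 7.65
tool_pos: [0.5361, -0.208, 0.0668]
tool_rot: [-1.572, 0.002, -1.024]
contact_force: [0.4, 0.0, -3.3]
opening: 0.0137
```

Call:
send_rows --motion '[[[0,0.0005,0,0],[0,0.001,0,0]]]'

```text
time: 7.85
tool_pos: [0.5361, -0.208, 0.0658]
tool_rot: [-1.572, 0.002, -1.024]
contact_force: [-0.4, -0.4, -4.4]
opening: 0.0137
```

Call:
send_rows --motion '[[[0,0.0005,0,0],[0,0.001,0,0]]]'

```text
time: 8.05
tool_pos: [0.5363, -0.2081, 0.0653]
tool_rot: [-1.572, 0.001, -1.024]
contact_force: [-1.3, 1.0, 2.0]
opening: 0.0139
```

The pallet touches down at TCP z 0.0653, with Fz up by about 6 N. I'll slide it toward the corner: +tz is toward the fence and -tx toward the stop.

Call:
send_rows --motion '[[[-0.002,0,0.002,0],[-0.004,0,0.004,0],[-0.006,0,0.006,0],[-0.008,0,0.008,0],[-0.01,0,0.01,0],[-0.012,0,0.012,0],[-0.013,0,0.013,0]]]'

```text
time: 8.75
tool_pos: [0.5407, -0.1899, 0.0653]
tool_rot: [-1.572, 0.001, -1.023]
contact_force: [-0.8, 0.0, -2.5]
opening: 0.0137
```

```bash
cat >> go.py <<'E'
th=np.radians(31.33);ex=np.array([np.cos(th),np.sin(th)]);ey=np.array([-ex[1],ex[0]])
print("fixture frame: x to seat",round((.3694-p[:2]@ex)*1e3,2),"y to seat",round((-.4362-p[:2]@ey)*1e3,2),"Fx' ",round(s["contact_force"][:2]@ex,2),"Fy'",round(s["contact_force"][:2]@ey,2))
E
python3 go.py
```

```text
t 8.75 p [ 0.5407 -0.1899  0.0653] zang 31.37 tooly [-1.2e-03  5.0e-04 -1.0e+00] F [-0.84  0.02 -2.52] T [ 0.   -0.15 -0.01] op 0.0137 q [-0.47  0.63  1.61 -0.    0.9  -1.02]
fixture frame: x to seat 6.31 y to seat 7.14 Fx'  -0.7 Fy' 0.45
```

Next, toward the fence in small steps, with a slight downward bias.

Call:
send_rows --motion '[[[0,0.0003,0.001,0],[0,0.0003,0.002,0],[0,0.0003,0.003,0],[0,0.0003,0.004,0]]]'

```text
time: 9.15
tool_pos: [0.5443, -0.188, 0.0653]
tool_rot: [-1.571, 0.0, -1.023]
contact_force: [-0.9, -1.2, 0.6]
opening: 0.0135
```

Call:
send_rows --motion '[[[0,0,0.0005,0],[0,0,0.001,0]]]'

```text
time: 9.35
tool_pos: [0.5452, -0.1875, 0.0653]
tool_rot: [-1.571, 0.0, -1.024]
contact_force: [-1.3, -0.6, 0.5]
opening: 0.0141
```

```bash
python3 go.py
```

```text
t 9.35 p [ 0.5452 -0.1875  0.0653] zang 31.35 tooly [-7.e-04  1.e-04 -1.e+00] F [-1.35 -0.57  0.52] T [-0.07  0.07  0.  ] op 0.0141 q [-0.46  0.64  1.6  -0.    0.91 -1.01]
fixture frame: x to seat 1.23 y to seat 7.47 Fx'  -1.45 Fy' 0.21
```

Call:
send_rows --motion '[[[0,0,0.0005,0],[0,0,0.001,0]]]'

```text
time: 9.55
tool_pos: [0.5453, -0.1875, 0.0653]
tool_rot: [-1.573, 0.001, -1.023]
contact_force: [-7.3, -4.3, 2.6]
opening: 0.0139
```

Call:
send_rows --motion '[[[0,0,0.0003,0],[0,0,0.0006,0]]]'

```text
time: 9.75
tool_pos: [0.5453, -0.1874, 0.0653]
tool_rot: [-1.574, 0.001, -1.023]
contact_force: [-5.1, -3.7, 2.3]
opening: 0.0137
```

```bash
python3 go.py
```

```text
t 9.75 p [ 0.5453 -0.1874  0.0653] zang 31.36 tooly [-3.5e-03 -6.0e-04 -1.0e+00] F [-5.14 -3.65  2.33] T [-0.51  0.67 -0.05] op 0.0137 q [-0.46  0.64  1.6  -0.    0.91 -1.01]
fixture frame: x to seat 1.06 y to seat 7.43 Fx'  -6.29 Fy' -0.45
```

The fence contact is -6 N with nearly zero yaw moment, so the long edge is flush. Next I'll slide along the fence to the stop.

Call:
send_rows --motion '[[[-0.001,0,0.0003,0],[-0.002,0,0.0003,0],[-0.003,0,0.0003,0],[-0.004,0,0.0003,0],[-0.005,0,0.0003,0]]]'

```text
time: 10.25
tool_pos: [0.543, -0.1834, 0.0653]
tool_rot: [-1.574, 0.001, -1.023]
contact_force: [-3.4, -4.3, 1.6]
opening: 0.0134
```

Call:
send_rows --motion '[[[-0.0005,0,0.0003,0],[-0.001,0,0.0003,0]]]'

```text
time: 10.45
tool_pos: [0.5427, -0.183, 0.0654]
tool_rot: [-1.575, -0.0, -1.023]
contact_force: [-3.3, -6.1, 0.1]
opening: 0.0135
```

```bash
python3 go.py
```

```text
t 10.45 p [ 0.5427 -0.183   0.0654] zang 31.36 tooly [-0.0031 -0.0023 -1.    ] F [-3.32 -6.13  0.12] T [-0.9   0.25 -0.07] op 0.0135 q [-0.46  0.63  1.61 -0.    0.9  -1.  ]
fixture frame: x to seat 1.0 y to seat 2.29 Fx'  -6.02 Fy' -3.51
```

Call:
send_rows --motion '[[[-0.0005,0,0.0002,0],[-0.001,0,0.0002,0],[-0.001,0,0.0002,0]]]'

```text
time: 10.75
tool_pos: [0.5427, -0.1829, 0.0655]
tool_rot: [-1.575, -0.002, -1.023]
contact_force: [-1.6, -5.8, -0.2]
opening: 0.0135
```

Call:
send_rows --motion '[[[-0.0005,0,0.0002,0],[-0.001,0,0.0002,0],[-0.001,0,0.0002,0]]]'

```text
time: 11.05
tool_pos: [0.5427, -0.1829, 0.0655]
tool_rot: [-1.575, -0.004, -1.023]
contact_force: [-1.8, -6.1, -1.4]
opening: 0.014
```

```bash
python3 go.py
```

```text
t 11.05 p [ 0.5427 -0.1829  0.0655] zang 31.36 tooly [-0.0011 -0.0054 -1.    ] F [-1.85 -6.13 -1.41] T [-0.98  0.16 -0.06] op 0.014 q [-0.46  0.63  1.61 -0.01  0.9  -1.  ]
fixture frame: x to seat 0.93 y to seat 2.18 Fx'  -4.77 Fy' -4.27
```

Now pressing both at once, ramping up, with a little downward preload.

Call:
send_rows --motion '[[[-0.001,0.0005,0.0004,0],[-0.0015,0.0008,0.0007,0],[-0.0018,0.001,0.001,0],[-0.002,0.001,0.001,0]]]'

```text
time: 11.45
tool_pos: [0.5427, -0.1829, 0.0654]
tool_rot: [-1.575, -0.008, -1.023]
contact_force: [-5.6, -11.8, 4.2]
opening: 0.014
```

```bash
python3 go.py
```

```text
t 11.45 p [ 0.5427 -0.1829  0.0654] zang 31.37 tooly [ 2.e-04 -9.e-03 -1.e+00] F [ -5.55 -11.77   4.17] T [-1.75  0.72 -0.08] op 0.014 q [-0.45  0.63  1.61 -0.01  0.89 -1.  ]
fixture frame: x to seat 0.92 y to seat 2.2 Fx'  -10.86 Fy' -7.16
```

Call:
send_rows --motion '[[[-0.002,0.001,0.001,0],[-0.0026,0.0014,0.0012,0],[-0.003,0.0018,0.0014,0],[-0.0034,0.002,0.0014,0],[-0.0034,0.002,0.0014,0]]]'

```text
time: 11.95
tool_pos: [0.5427, -0.1828, 0.0653]
tool_rot: [-1.576, -0.014, -1.023]
contact_force: [-7.7, -16.0, 9.7]
opening: 0.0137
```

```bash
python3 go.py
```

```text
t 11.95 p [ 0.5427 -0.1828  0.0653] zang 31.37 tooly [ 0.0029 -0.0147 -0.9999] F [ -7.75 -15.97   9.72] T [-2.2   1.21 -0.14] op 0.0137 q [-0.45  0.63  1.62 -0.02  0.89 -0.99]
fixture frame: x to seat 0.91 y to seat 2.12 Fx'  -14.92 Fy' -9.61
```

Call:
send_rows --motion '[[[-0.003,0.0015,0.0014,0],[-0.004,0.002,0.0015,0],[-0.005,0.0025,0.0016,0],[-0.0058,0.003,0.0016,0],[-0.0058,0.003,0.0016,0],[-0.0058,0.003,0.0016,0]]]'

```text
time: 12.55
tool_pos: [0.5426, -0.1826, 0.0654]
tool_rot: [-1.576, -0.025, -1.023]
contact_force: [-7.9, -22.1, 14.3]
opening: 0.0138
```

```bash
python3 go.py; python3 - <<'E'
from cell import read_camera
import cv2
for n,(a,b,c,d) in {"scene":(180,290,180,300),"top":(170,270,275,405)}.items():
    f=read_camera(n)["frame"][a:b,c:d,::-1];cv2.imwrite(f"pics/{n}5.png",cv2.resize(f,None,fx=5,fy=5,interpolation=cv2.INTER_CUBIC))
E
```

```text
t 12.55 p [ 0.5426 -0.1826  0.0654] zang 31.37 tooly [ 0.0087 -0.024  -0.9997] F [ -7.95 -22.13  14.27] T [-3.31  1.31 -0.1 ] op 0.0138 q [-0.45  0.63  1.62 -0.02  0.87 -0.98]
fixture frame: x to seat 0.84 y to seat 1.96 Fx'  -18.3 Fy' -14.77
```

View pics/scene5.png

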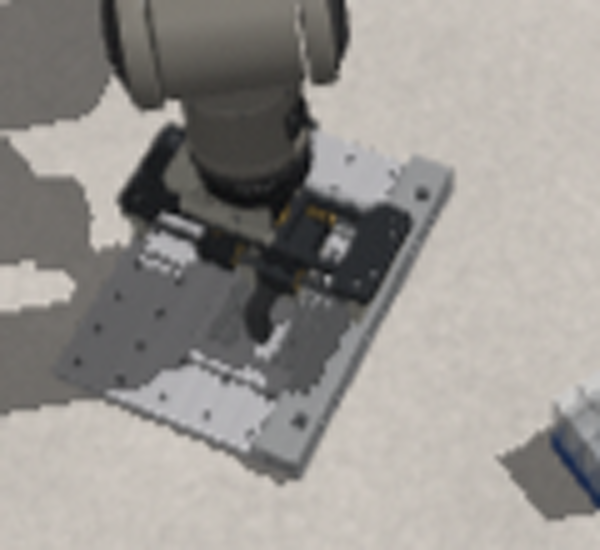

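Both contacts are loaded (Fx' -18 N, Fy' -15 N). I'll hold a little longer, then ease off.

Call:
send_rows --motion '[[[-0.0058,0.003,0.0013,0],[-0.0058,0.003,0.0013,0],[-0.0058,0.003,0.0013,0],[-0.0058,0.003,0.0013,0],[-0.0058,0.003,0.0013,0]]]'

```text
time: 13.15
tool_pos: [0.5425, -0.1825, 0.0653]
tool_rot: [-1.575, -0.036, -1.023]
contact_force: [-7.2, -22.2, 13.0]
opening: 0.0136
```

```bash
python3 go.py
```

```text
t 13.15 p [ 0.5425 -0.1825  0.0653] zang 31.36 tooly [ 0.0147 -0.0329 -0.9994] F [ -7.16 -22.15  13.02] T [-3.29  1.14 -0.14] op 0.0136 q [-0.45  0.62  1.63 -0.03  0.86 -0.97]
fixture frame: x to seat 0.89 y to seat 1.79 Fx'  -17.64 Fy' -15.2
```

Call:
send_rows --motion '[[[-0.004,0.002,0.0011,0],[-0.003,0.0015,0.0009,0],[-0.002,0.001,0.0007,0],[-0.001,0.0005,0.0004,0],[-0.0005,0.0003,0.0003,0],[-0.0005,0.0003,0.0003,0]]]'

```text
time: 13.75
tool_pos: [0.5424, -0.1826, 0.0653]
tool_rot: [-1.576, -0.037, -1.023]
contact_force: [-3.2, -6.4, 1.5]
opening: 0.014
```

```bash
python3 go.py
```

```text
t 13.75 p [ 0.5424 -0.1826  0.0653] zang 31.36 tooly [ 0.0148 -0.0337 -0.9993] F [-3.2  -6.39  1.49] T [-0.63  0.59 -0.06] op 0.014 q [-0.45  0.62  1.63 -0.03  0.86 -0.97]
fixture frame: x to seat 1.0 y to seat 1.83 Fx'  -6.06 Fy' -3.8
```

Call:
send_rows --motion '[[[-0.0003,0,0.0002,0],[-0.0003,0,0.0002,0],[-0.0003,0,0.0002,0],[-0.0003,0,0.0002,0],[-0.0003,0,0.0002,0]]]' --gripper 0.4

```text
time: 14.25
tool_pos: [0.5426, -0.1821, 0.0653]
tool_rot: [-1.576, -0.037, -1.023]
contact_force: [0.4, 0.4, 1.1]
opening: 0.0364
```

```bash
python3 go.py
```

```text
t 14.25 p [ 0.5426 -0.1821  0.0653] zang 31.37 tooly [ 0.015  -0.0336 -0.9993] F [0.36 0.41 1.1 ] T [ 0.03 -0.11  0.03] op 0.0364 q [-0.45  0.62  1.63 -0.03  0.86 -0.97]
fixture frame: x to seat 0.59 y to seat 1.44 Fx'  0.52 Fy' 0.17
```

Released. I'll retreat straight up and away, then look.

Call:
send_rows --motion '[[[0,-0.01,0,0],[0,-0.03,0,0],[0,-0.06,0,0],[0,-0.09,0,0],[0,-0.13,0,0],[0,-0.17,0,0],[0,-0.2,0,0],[0,-0.2,0,0]]]'

```text
time: 15.05
tool_pos: [0.5412, -0.1758, 0.271]
tool_rot: [-1.57, -0.045, -1.023]
contact_force: [0.6, 0.2, 0.3]
opening: 0.037
```

Call:
send_rows --motion '[[[0.03,0,-0.03,0],[0.06,0,-0.06,0],[0.09,0,-0.09,0],[0.12,0,-0.11,0],[0.15,0,-0.13,0],[0.18,0,-0.14,0],[0.21,0,-0.14,0],[0.24,0,-0.14,0]]]'

```text
time: 15.85
tool_pos: [0.5463, -0.4546, 0.2812]
tool_rot: [-1.57, -0.044, -1.024]
contact_force: [1.2, -0.5, 0.7]
opening: 0.0366
```

```bash
python3 go.py; python3 - <<'E'
from cell import read_camera
import cv2
for n,(a,b,c,d) in {"scene":(180,290,180,300),"top":(170,280,275,405)}.items():
    f=read_camera(n)["frame"];cv2.imwrite(f"pics/{n}6f.png",f[:,:,::-1]);f=f[a:b,c:d,::-1];cv2.imwrite(f"pics/{n}6.png",cv2.resize(f,None,fx=5.4,fy=5.4,interpolation=cv2.INTER_CUBIC))
E
```

```text
t 15.85 p [ 0.5463 -0.4546  0.2812] zang 31.33 tooly [ 0.0235 -0.037  -0.999 ] F [ 1.16 -0.48  0.75] T [ 0.02 -0.15  0.03] op 0.0366 q [-0.8   0.67  0.9  -0.01  1.53 -1.34]
fixture frame: x to seat 139.09 y to seat 236.2 Fx'  0.74 Fy' -1.01
```

View pics/scene6.png

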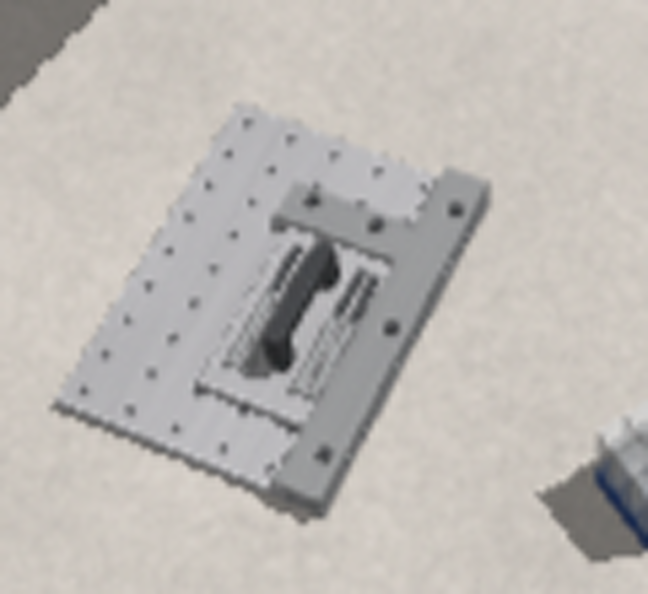

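View pics/top6.png

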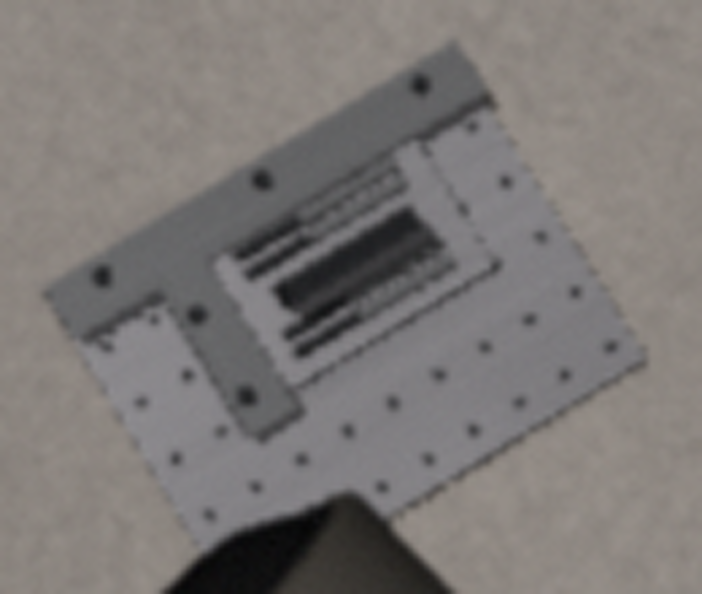

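The pallet is under both lips. Its outer long edge runs (300,383)-(498,265) in the top crop, and its short edge (420,145)-(495,262). I'll measure both against the fence and stop lines.

```bash
python3 - <<'E'
from h import *
from cell import read_camera
c=read_camera("top");g=gaussian_filter(c["frame"].mean(2),.4)
F=lambda x,y:(x/5.4+275-.4,y/5.4+170-.4)
th=np.radians(31.33);ex=np.array([np.cos(th),np.sin(th)]);ey=np.array([-ex[1],ex[0]])
for n,a,b,z,sg in(("long",F(300,383),F(498,265),.022,-1),("short",F(420,145),F(495,262),.022,1),("fenceback",F(45,292),F(455,40),.029,-1),("stoplip",F(212,265),F(295,400),.029,0),("stopback",F(167,308),F(255,435),.029,-1)):
    l=line(ray(c,edge(g,a,b,sg,2),z)); print(n,np.degrees(np.arctan2(l[1][1],l[1][0])).round(2),"x'",(l[0]@ex*1e3).round(1),"y'",(l[0]@ey*1e3).round(1))
print("expect long x' 324.4, short y' -506.2")
E
```

```text
edge n 40 rms 0.11
long -58.91 x' 325.4 y' -455.7
edge n 38 rms 0.16
short 31.11 x' 365.0 y' -506.4
edge n 36 rms 0.09
fenceback -58.83 x' 438.9 y' -426.0
edge n 39 rms 0.25
stoplip 32.44 x' 360.9 y' -378.7
edge n 25 rms 0.15
stopback 30.95 x' 350.3 y' -350.0
expect long x' 324.4, short y' -506.2
```

The pallet measures square to the fence within 0.1° and sits within about 1 mm of the expected seat. I'm handing in.

```bash
python3 -c "
from cell import hand_in;print(hand_in())"
```

```text
the job is handed in; nothing more can be done
None
```

The pallet is seated in the corner under both lips, released, and the job is handed in. I gripped it by its handle bar, set it on the fixture plate, and slid it against the long fence and then the end stop. The arm backed off clear of everything, about 16 s into the 64 s.

**Pressing:** I pressed both at once, reading about 18 N into the fence and 15 N into the stop for roughly half a second. These are wrist readings, which include a little plate friction. The highest total wrist reading I saw was about 28 N.

**Last checks:**
- **Camera after release:** the pallet's long edge read -58.9° against -58.8° for the fence. Its outer edges were within about 1 mm of the computed seat.
- **Yaw:** the yaw moment stayed near zero while pressing, so the edge was flush to the fence.

**What disagreed or is uncertain:**
- **Position:** contact with the fence came about 1 mm before the position estimated from the camera. Contact with the stop came about 2 mm before it, or about 3 mm counting the 1 mm grip offset I measured. Camera calibration is only good to about 2 mm, and the stop did not give way as the force rose.
- **Tool tilt:** the tool tilted about 2° while pressing. I took this as the finger pads turning on the bar, with the pallet held flat by the downward load. After release the pallet looked flat, but I could not measure this directly.
- **Stop-bar edges:** their camera fits after release were noisy, off by about 1°, so I did not rely on them.
- **Other objects:** nothing I saw suggested contact with the bystanders, but I did not measure their positions again at the end.

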